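# Turn a master cylinder out of its case on to the cradle in the lid

## Robot

A 6-joint arm with a two-finger parallel gripper is mounted at the origin on a cart in front of the work surface, level with it; the furniture and walls round the work are solid. World frame = base frame: x ahead of the robot, y to its left, z up, the work surface at z = 0. Lengths are in m, angles in rad, forces in N, time in s.
With the tool pointing down it reaches from about 0.25 to 0.8 m from the base axis. Payload 8.5 kg.
Tool frame: the origin (TCP) lies on the centre line of the jaws, within the pads' length; the fingertips stand 11 mm ahead of it and the grasp point (between the pads) lies 8 mm behind it; z points along the fingers, y is the line along which they close (so a half turn about z gives the same grasp; the last joint's range is limited). The gripper opens to 85 mm and grips with 20 to 120 N. Pads are 22 mm wide; open, the fingers measure 114 mm over their backs; the gripper's body (76 mm by 85 mm) begins 54 mm behind the grasp point. The pads swing forward as they close: fully open they stand 13 mm farther back than shut.
Start: joints at [1.192, 0.238, -0.013, 1.319, 0, 1.571], TCP at [0.194, 0.488, 0.242] pointing down, gripper open.
Joint ranges: [-2.66, 2.66], [-1.03, 1.9], [-1.14, 1.46], [-1.82, 2.27], [-1.45, 1.34], [-3.14, 3.14]. Speed limits (rad/s): [2.22, 2.22, 2.79, 3.14, 3.14, 3.14].

## Interface

Orientations are given as a unit quaternion [x, y, z, w].
In Python, from bench import bot, optics gives the robot as it stands (bot), with the cameras (optics).
- The arm moves only by the shell command python3 drive.py [FORCE], which reads ROWS from standard input. ROWS is a JSON object whose key "ticks" holds a list of rows, 1 to 5 of them, each of 7 numbers: dx, dy, dz in shares of the most that a row can go, 1 being 50 mm, then a rotation vector rx, ry, rz in rad, then the finger opening in m; each row shifts and turns the commanded pose from where the row before left it, along the tool's axes as they then stand; what a row does not reach is not made up. A row lasts 1/10 s, in which the tool goes at most 0.05 m and 0.15 rad, less where a joint would pass 70% of its speed; a pose out of reach is approached as far as the arm can. The fingers move at their own pace and stop on an object; FORCE is the grip in N (left out, the last holds). Time passes only in rows, so rows that do not move let the fingers close. It prints the time, the measured TCP pose, the force, the opening and the grip force at its end. Input that does not fit is refused with a message, and nothing moves.
- bot.get_state(): the state, without advancing time (a new reading comes with each control period).
- optics.snapshot(name): name is "scene" or "top" or "wrist"; returns the picture (400x640x3 uint8, red, green, blue); there is no depth.
- optics.camera_info(name): a dict with "fx", "fy", "cx", "cy" (pixels), "eye" and "attitude" of the camera in the world; the wrist camera has in their place "hand_eye" (4x4, takes a point from camera to tool coordinates, whose origin is the TCP and whose axes are the flange's). Camera axes: x right, y down, z forward; pixel columns grow to the right and rows downward; lengths in m; the calibration is good to about 2 mm. A picture is of the moment at which its call begins: read the wrist's pose just before it. camera_info takes no time and is no camera call.
- bot.finish_job(): hands the job in; it is judged then, once.
The state is a dict: "clock": time; "qpos": joint angles; "dq": joint speeds; "effort": joint torques, N m; "position": TCP position; "orientation": TCP orientation; "force": force on the tool from outside, world axes, zero at the start; "wrist_torque": the same for the moment, N m; "opening": finger opening in m; "finger_force": force on a finger pad.
Only numpy, scipy, OpenCV 4.12 (cv2) and the standard library are available. Lean on these libraries where they do the work, as an engineer would, in place of code of your own. Each camera call takes 0.05 s, during which the arm holds its last target. There are 200 camera calls.

## Task

Turn the closed plastic gauge case upside down and set it gently on the middle of the surface plate, pinching the loose lid on to the body so that the case stays shut all the while. Let go, then lift the body straight off and put it down on the bench clear of the plate, so that the steel master cylinder inside is left lying in the V-groove of the upturned lid. Never touch the cylinder itself, and do not disturb the other things on the bench.

Things in the scene. Friction and masses are not known exactly. Their poses are not given: they have to be found in the camera images.
- box_body: Body (lower part) of the grey plastic case: an open-topped box 55 mm in x, 56 in y, 60 high, walls 3 mm, about 0.2 kg. The lid covers its upper 34 mm; the lower 26 mm are bare. Origin: centre of the outer underside; z points up through the mouth.
- box_lid: Loose slip-over lid, 64 mm in x, 68 in y, 38 high (shut case 64 high), 0.26 kg, 1.5 mm play all round. Each y side is a ribbed squeeze panel, 47 wide and 33 high, sprung: pinched together (a few N, 1.5 mm each) they clamp the body; nothing else holds the lid on. Origin: middle of its top board's underside, at the body's mouth when shut; z points to its closed top.
- body_mouth (a point): Centre of the body's mouth, 60 mm above its origin; meets the lid's origin when shut. Laid on an x side, the shut case lies steadily on the lid's skirt (axis 32 mm up) and the body sags in the lid by up to 0.1 rad.
- body_middle (a point): Point on the body's axis, 30 mm above its origin, half its height.
- lid_top (a point): Centre of the lid's flat outer top face, which bears a blank paper label; 4 mm along z from the lid's origin. The skirt's rim is 38 mm below this face.
- cradle (a point): Where the cylinder's middle lies when it rests in the lid's V-groove: 24 mm from the lid's origin along -z, that is 28 mm above the plate with the lid upside down on it. The 90 degree wooden groove is inside the lid, under its top board, and runs along the lid's y.
- master_cylinder: Ground steel cylinder, 32 mm diameter, 48 long, about 0.31 kg, loose in the case along the case's y, on the body's floor at the start; it can roll 8 mm to either side. Origin at its middle, y along its axis. In the groove its top stands 6 mm above the rim of the upturned lid.
- surface_plate: Cast-iron surface plate with ground top, 200 mm in x, 160 mm in y, 36 mm high, with a low bar handle 20 mm out at each x end; does not move. Origin: centre of its underside on the bench.
- plate_top (a point): Centre of the plate's top face, 36 mm above the bench.
- brass_blank: Bystander: stepped brass blank, 35 mm diameter, 60 mm tall, standing. Origin under its centre.
- steel_flange: Bystander: steel flange, 64 mm diameter, 30 mm high, lying hub up. Origin under its centre.
- caliper: Bystander: caliper 220 mm long (its y), 63 mm wide, 12 mm high, lying flat.
- tape_measure: Bystander: tape measure, 66 x 73 x 32 mm.
- pliers_1: Bystander: pliers, 185 mm long (its y), 52 mm wide, 14 mm high, lying flat.

How it is judged:
On the way:
1. the shut case stands upside down on the middle of the plate (angle between each of box_lid, box_body's own z axis and vertical above 3.04 rad and distance between box_lid and body_mouth below 0.006 m and distance between lid_top and plate_top below 0.04 m and z of lid_top in the frame of plate_top below 0.004 m and contact force between the fingers and anything else below 0.1 N), for 0.2 s.
At the end, for the whole second after the job is handed in: The lid lies flat upside down on the plate, centre within 40 mm of the plate's; the cylinder lies in the lid's V-groove (within 6 mm, 0.1 rad); the body rests on the bench beside the plate (middle 135 mm from the plate's along the plate's x or 115 along its y, or more); all at rest (angle between box_lid's own z axis and vertical above 3.07 rad and distance between lid_top and plate_top below 0.04 m and z of lid_top in the frame of plate_top below 0.004 m and distance between master_cylinder and cradle below 0.006 m and angle between the y axis of master_cylinder and the y axis of box_lid, either way round below 0.1 rad and height (world z) of body_middle below 0.045 m and (x of body_middle in the frame of plate_top above 0.135 m or x of body_middle in the frame of plate_top below -0.135 m or y of body_middle in the frame of plate_top above 0.115 m or y of body_middle in the frame of plate_top below -0.115 m) and linear speed of each of box_body, box_lid, master_cylinder below 0.02 m/s); the robot touches nothing.
It fails at once if the case comes open (lid more than 8 mm from its shut place) before the lid is upside down (distance between box_lid and body_mouth above 0.008 m and angle between box_lid's own z axis and vertical below 2.9 rad).
It fails at once if the robot touches the cylinder (contact force between any of the fingers, the arm and master_cylinder above 0.5 N).
It fails at once if the lid or body bangs on the plate (over 80 N) (contact force between any of box_lid, box_body and surface_plate above 80 N).
It fails at once if the case is dropped or toppled (lid or body moving faster than 0.35 m/s while the fingers hold neither) (contact force between the fingers and box_lid below 0.1 N and contact force between the fingers and box_body below 0.1 N and linear speed of any of box_lid, box_body above 0.35 m/s).
It fails at once if a bystander is moved by more than 30 mm (distance of any of brass_blank, steel_flange, caliper, tape_measure, pliers_1 from where it was at the start of the episode above 0.03 m).
It also fails if it takes over 69 s, if anything falls off the work surface, if the arm or the gripper's body presses on something with over 40 N, if the wrist force passes 120 N, or if a joint passes its speed limit or range.

## Working session

There is one attempt and no reset: what is moved stays moved. The work goes in short steps, Python scripts to look and compute and a shell command to move; the robot and the scene stay as the last step left them, time stands still between calls to the robot, and variables do not carry over. Pictures are saved under pics/ and viewed, at most 10 in all, crops included, and the job is handed in when it is done.

```bash
ls; mkdir -p pics
python3 - <<'E'
from bench import bot, optics
import cv2
print(bot.get_state())
for n in("scene","top","wrist"):print(n,optics.camera_info(n))
a=optics.snapshot("top");b=optics.snapshot("scene")
cv2.imwrite("pics/top.png",a[:,:,::-1]);cv2.imwrite("pics/scene.png",b[:,:,::-1])
E
```

```text
bench.py
drive.py
pics
{'clock': 0.0, 'qpos': array([ 1.19200835e+00,  2.38778360e-01, -1.42313322e-02,  1.31920431e+00,
        2.36500683e-06,  1.57079232e+00]), 'dq': array([-5.68158327e-04,  8.35882968e-04, -6.74654864e-05,  8.15731616e-04,
       -6.26520378e-04,  4.81977097e-04]), 'effort': array([-2.32234106e-04, -5.38774467e+01,  3.46437085e+01,  1.85877609e-02,
       -1.22334228e-06, -8.43248756e-06]), 'position': array([0.19399716, 0.48742211, 0.24168781]), 'orientation': array([ 1.88261741e-01,  9.82118636e-01, -6.95937678e-04, -1.34610803e-04]), 'force': array([ 0.54713598, -0.31810026,  0.97361603]), 'wrist_torque': array([ 0.02324604, -0.04108707, -0.01812618]), 'finger_force': 0.0, 'opening': 0.08555382374728347}
scene {'fx': 464.828658892964, 'fy': 464.828658892964, 'cx': 311.41274530259113, 'cy': 198.9354953846408, 'eye': array([-0.21245457, -0.79297687,  1.13742563]), 'attitude': array([ 0.84498822, -0.3555662 ,  0.15555188, -0.36792826])}
top {'fx': 404.43413674870186, 'fy': 404.43413674870186, 'cx': 322.2716079344425, 'cy': 199.79312658596797, 'eye': array([0.24690727, 0.01942902, 1.76725045]), 'attitude': array([-0.69805116,  0.70832167, -0.07502993,  0.07331779])}
wrist {'fx': 295.81907827042585, 'fy': 295.81907827042585, 'cx': 317.68986744458937, 'cy': 195.53052875069253, 'hand_eye': array([[ 1.29691533e-03, -9.61448857e-01, -2.74980750e-01,
         6.87704193e-02],
       [ 9.99999069e-01,  1.36349942e-03, -5.09884203e-05,
        -1.14406976e-04],
       [ 4.23958850e-04, -2.74980428e-01,  9.61449731e-01,
        -1.30812635e-01],
       [ 0.00000000e+00,  0.00000000e+00,  0.00000000e+00,
         1.00000000e+00]])}
```

View pics/top.png

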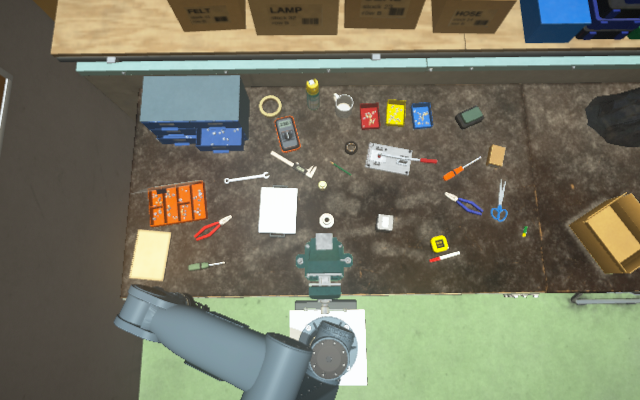

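View pics/scene.png

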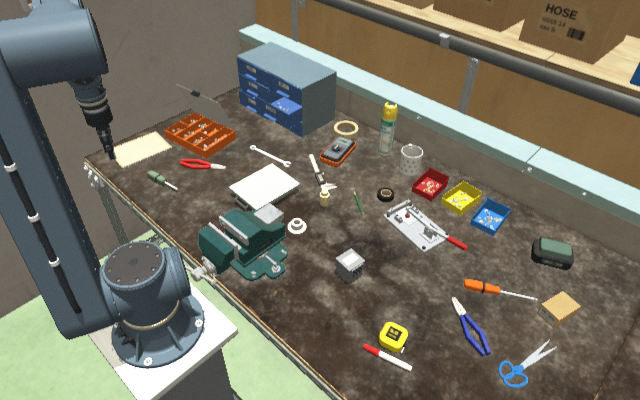

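The top view shows the case at about (385,222), the plate at (278,210), the flange at (326,220), the blank at (322,185) and a vise at (323,262). Next I'll look at enlarged crops with both calibrations.

```bash
cat > h.py <<'E'
import numpy as np,cv2
from scipy.spatial.transform import Rotation as R
from bench import bot, optics
def cam(n,st=None):
    i=optics.camera_info(n);K=np.array([[i['fx'],0,i['cx']],[0,i['fy'],i['cy']],[0,0,1]])
    if n=='wrist':
        T=np.eye(4);T[:3,:3]=R.from_quat(st['orientation']).as_matrix();T[:3,3]=st['position'];T=T@i['hand_eye'];return K,T[:3,:3],T[:3,3]
    return K,R.from_quat(i['attitude']).as_matrix(),i['eye']
def back(c,px,z):
    K,A,e=c;d=A@np.linalg.solve(K,[px[0],px[1],1]);return e+d*(z-e[2])/d[2]
def proj(c,P):
    K,A,e=c;v=K@(A.T@(np.asarray(P,float)-e));return v[:2]/v[2]
E
python3 - <<'E'
from h import *
t=cam('top');s=cam('scene')
print(t[1],s[1])
for p,z in(((385,222),.064),((278,210),.036),((326,220),.03),((323,185),.06),((293,165),0),((323,262),.1),((328,350),0)):print(p,back(t,p,z))
for p,z in(((350,258),.064),((264,186),.036),((297,227),.03)):print(p,back(s,p,z))
print(proj(t,[0,0,0]))
a=cv2.imread('pics/top.png');b=cv2.imread('pics/scene.png')
c=np.hstack([cv2.resize(a[195:250,365:405],None,fx=10,fy=10,interpolation=2),cv2.resize(b[235:290,325:375],None,fx=8,fy=10,interpolation=2)[:550]])
print(c.shape);cv2.imwrite('pics/crop.png',c)
E
```

```text
[[-1.46981578e-02 -9.77887472e-01  2.08614610e-01]
 [-9.99891585e-01  1.41901729e-02 -3.93151726e-03]
 [ 8.84304082e-04 -2.08649779e-01 -9.77990024e-01]] [[ 0.69875257 -0.48643464  0.52452472]
 [-0.71536237 -0.47640295  0.5111721 ]
 [ 0.00123331 -0.73240806 -0.68086482]]
(385, 222) [ 0.50970178 -0.25300091  0.064     ]
(278, 210) [0.57356881 0.20583754 0.036     ]
(326, 220) [ 0.52746077 -0.00243642  0.03      ]
(323, 185) [0.67682967 0.00843032 0.06      ]
(293, 165) [0.78771058 0.14315364 0.        ]
(323, 262) [0.34293513 0.01356982 0.1       ]
(328, 350) [-0.01225396 -0.00204267  0.        ]
(350, 258) [ 0.50987081 -0.25024644  0.064     ]
(264, 186) [0.56581647 0.20305644 0.036     ]
(297, 227) [ 0.51067072 -0.02235502  0.03      ]
[327.45526654 346.88871291]
(550, 800, 3)
```

View pics/crop.png

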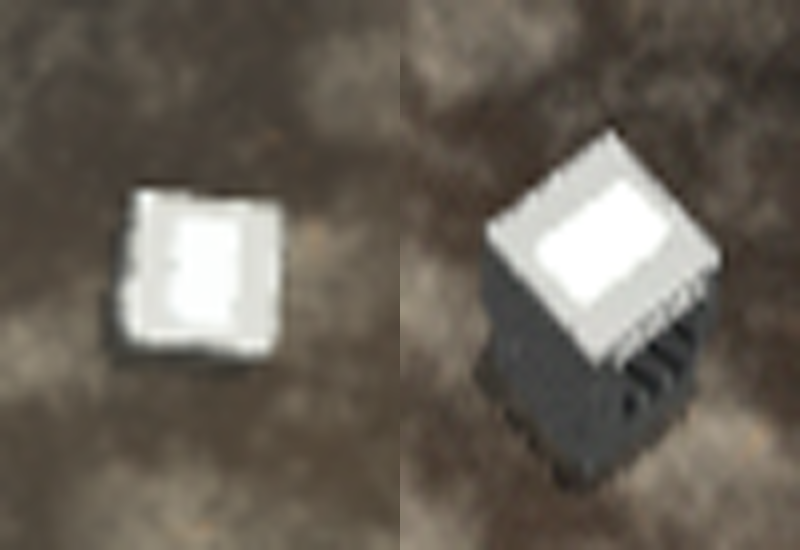

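The crop shows the lid's top face in both views, with the ribbed panel on the -y side. I'll fit its pose from the corners.

Run:
```python
from h import *
from scipy.optimize import least_squares
t=cam('top');s=cam('scene')
ct=np.array([(135,190),(285,203),(272,355),(122,345)])/10+[365,195]   # far-left,far-right,near-right,near-left
cs=np.array([(610,130),(722,258),(597,362),(487,228)])/[8,10]+[325,235] # top(+x+y),right(+x-y),bottom,left
L=np.array([(32,34),(32,-34),(-32,-34),(-32,34)])/1000
def f(p,w=0):
    C,S=np.cos(p[2]),np.sin(p[2]);P=[[p[0]+C*a-S*b,p[1]+S*a+C*b,.064] for a,b in L];r=[]
    if w!=2:r+=[proj(t,q)-c for q,c in zip(P,ct-.5)]
    if w!=1:r+=[proj(s,q)-c for q,c in zip(P,cs-.5)]
    return np.ravel(r)
for w in(0,1,2):
    r=least_squares(f,[.51,-.25,0],args=(w,));print(w,r.x.round(4),np.abs(r.fun).max().round(2))
# plate corners in images
b=cv2.imread('pics/top.png');b2=cv2.imread('pics/scene.png')
c=np.hstack([cv2.resize(b[180:240,252:306],None,fx=7,fy=7,interpolation=2),cv2.resize(b2[160:220,225:303],None,fx=5,fy=7,interpolation=2)])
print(c.shape);cv2.imwrite('pics/plate.png',c)
```

```text
0 [ 0.5771 -0.3278 -0.1515] 17.24
1 [ 0.5106 -0.2524 -0.1097] 0.68
2 [ 0.6118 -0.3586 -0.1908] 1.12
(420, 768, 3)
```

View pics/plate.png

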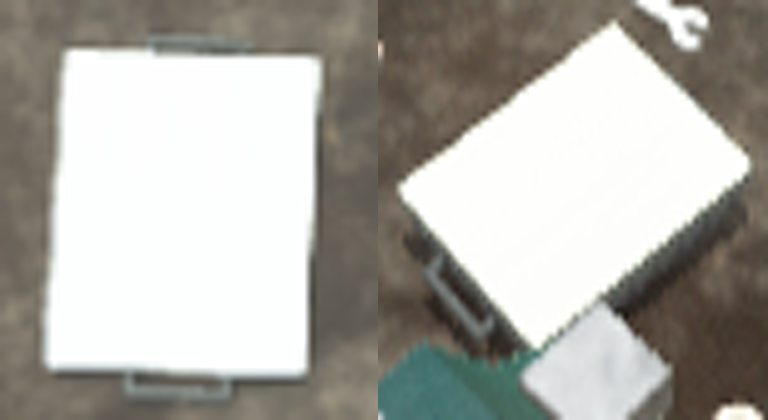

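Run:
```python
from h import *
from scipy.optimize import least_squares
t=cam('top');s=cam('scene')
def fit(ct,cs,lx,ly,z,x0):
    L=np.array([(lx,ly),(lx,-ly),(-lx,-ly),(-lx,ly)])
    def f(p,w=0):
        C,S=np.cos(p[2]),np.sin(p[2]);P=[[p[0]+C*a-S*b,p[1]+S*a+C*b,z] for a,b in L];r=[]
        if w!=2:r+=[proj(t,q)-c for q,c in zip(P,ct-.5)]
        if w!=1:r+=[proj(s,q)-c for q,c in zip(P,cs-.5)]
        return np.ravel(r)
    for w in(0,1,2):
        r=least_squares(f,x0,args=(w,));print(w,r.x.round(4),np.abs(r.fun).max().round(2))
A=np.array
fit(A([(135,190),(285,203),(272,355),(122,345)])/10+[365,195],A([(210,130),(322,258),(197,362),(87,228)])/[8,10]+[325,235],.032,.034,.064,[.5,-.25,0])
fit(A([(65,50),(321,58),(307,375),(45,370)])/7+[252,180],A([(237,20),(372,160),(162,350),(20,187)])/[5,7]+[225,160],.1,.08,.036,[.57,.2,0])
# vise jaw block height
def tri(a,b):
    g=lambda P:np.r_[proj(t,P)-a,proj(s,P)-b];return least_squares(g,[.4,0,.1]).x
print('jaw',tri((324,241),(268,213)),'flange',tri((326,220),(297,226)),'blank',tri((322,185),(325,198)))
print('tape',back(t,(440,243),.03),'vise lugs',back(t,(302,262),.03),back(t,(346,262),.03))
```

```text
0 [ 0.5088 -0.252  -0.1292] 1.15
1 [ 0.5106 -0.2524 -0.1097] 0.68
2 [ 0.5076 -0.2521 -0.1412] 0.96
0 [ 0.5733  0.2076 -0.0397] 1.32
1 [ 0.5749  0.2064 -0.0426] 0.33
2 [ 0.5723  0.2085 -0.0366] 0.94
jaw [0.4226569  0.00980184 0.13496191] flange [ 0.53057618 -0.00215403  0.00532743] blank [0.6853263  0.01355904 0.02137666]
tape [ 0.42039462 -0.49040405  0.03      ] vise lugs [0.3482749  0.10261573 0.03      ] [ 0.34553416 -0.0844814   0.03      ]
```

```bash
cat >> h.py <<'E'
def go(g,psi,th,quiet=0):
    "tool-axes shift (before turning) and rotvec to bring the grasp point to g, heading psi, pitch th (0 down, + outward)"
    f=np.array([np.cos(psi),np.sin(psi),0]);l=np.array([-f[1],f[0],0]);u=np.array([0,0,1.])
    z=np.sin(th)*f-np.cos(th)*u;Rt=np.c_[np.cross(l,z),l,z];p=np.array(g)+.008*z
    st=bot.get_state();R0=R.from_quat(st['orientation'])
    d=R0.inv().apply(p-st['position']);r=(R0.inv()*R.from_matrix(Rt)).as_rotvec()
    print('shift',d.round(4),'rotvec',r.round(4),'|d|',np.linalg.norm(d).round(3),'|r|',np.linalg.norm(r).round(3),'shift after turn',(Rt.T@(p-st['position'])).round(4),'q',st['qpos'].round(2))
E
python3 -c "
from h import *
go([.509,-.252,.30],-.125,0);go([.509,-.252,.30],-.125,-.35)"
```

```text
shift [-0.5661 -0.5706 -0.0495] rotvec [-1.300e-03 -2.000e-04 -2.538e-01] |d| 0.805 |r| 0.254 shift after turn [-0.4047 -0.6944 -0.0502] q [ 1.19  0.24 -0.01  1.32  0.    1.57]
shift [-0.5635 -0.5713 -0.05  ] rotvec [ 0.0431  0.3479 -0.2514] |d| 0.804 |r| 0.431 shift after turn [-0.3602 -0.6944 -0.1855] q [ 1.19  0.24 -0.01  1.32  0.    1.57]
```

The manual's scale: shifts go in shares of 50 mm. Converting my numbers, -0.05 m is -1, -0.033 m is -0.66.

```bash
echo '{"ticks":[[0,0,-1,0,0,0,0.085],[-0.66,-0.66,0,0,0,-0.1,0.085],[-0.66,-0.66,0,0,0,-0.1,0.085],[-0.66,-0.66,0,0,0,-0.054,0.085],[-0.66,-0.66,0,0,0,0,0.085]]}' | python3 drive.py; python3 -c "
from h import *
go([.509,-.252,.30],-.125,0);go([.509,-.252,.30],-.125,-.35)"
```

```text
clock: 0.6
position: [0.2907, 0.3272, 0.2922]
orientation: [0.061, 0.998, -0.0, -0.0]
force: [0.7, 0.8, 0.1]
opening: 0.0849
finger_force: 0.0
shift [-2.870e-01 -5.484e-01  3.000e-04] rotvec [-0.0002 -0.      0.0033] |d| 0.619 |r| 0.003 shift after turn [-2.888e-01 -5.475e-01  2.000e-04] q [ 0.84  0.07 -0.09  1.41 -0.    0.97]
shift [-2.843e-01 -5.484e-01 -2.000e-04] rotvec [-0.0007  0.35    0.0032] |d| 0.618 |r| 0.35 shift after turn [-0.2687 -0.5475 -0.0983] q [ 0.84  0.07 -0.09  1.41 -0.    0.97]
```

To row units: -0.022 m is -0.44, -0.042 m is -0.84.

```bash
echo '{"ticks":[[-0.44,-0.84,0,0,0,0,0.085],[-0.44,-0.84,0,0,0,0,0.085],[-0.44,-0.84,0,0,0,0,0.085],[-0.44,-0.84,0,0,0,0,0.085],[-0.44,-0.84,0,0,0,0,0.085]]}' | python3 drive.py >/dev/null; echo '{"ticks":[[-0.44,-0.84,0,0,0,0,0.085],[-0.44,-0.84,0,0,0,0,0.085],[-0.44,-0.84,0,0,0,0,0.085],[-0.44,-0.84,0,0,0,0,0.085],[-0.44,-0.84,0,0,0,0,0.085]]}' | python3 drive.py; echo '{"ticks":[[-0.44,-0.84,0,0,0,0,0.085],[-0.44,-0.84,0,0,0,0,0.085],[0,0,0,0,0.12,0,0.085],[0,0,0,0,0.12,0,0.085],[0,0,0,0,0.11,0,0.085]]}' | python3 drive.py;  python3 -c "
from h import *
go([.509,-.252,.12],-.125,-.35)
st=bot.get_state();cv2.imwrite('pics/w1.png',optics.snapshot('wrist')[:,:,::-1])
w=cam('wrist',st);C,S=np.cos(-.125),np.sin(-.125)
for a,b in((32,34),(32,-34),(-32,-34),(-32,34)):print(proj(w,[.509+(C*a-S*b)/1000,-.252+(S*a+C*b)/1000,.064]).round(1))"
```

```text
clock: 1.6
position: [0.4566, -0.1173, 0.2922]
orientation: [0.063, 0.998, 0.0, -0.0]
force: [0.5, 0.3, 0.1]
opening: 0.0848
finger_force: 0.0
clock: 2.1
position: [0.4896, -0.2047, 0.2924]
orientation: [0.062, 0.982, 0.011, -0.176]
force: [0.2, -0.2, -0.1]
opening: 0.0852
finger_force: 0.0
shift [-0.0835 -0.0444  0.161 ] rotvec [ 0.     -0.0044 -0.001 ] |d| 0.187 |r| 0.004 shift after turn [-0.0828 -0.0445  0.1613] q [-0.35  0.51  0.46  1.87 -0.08 -0.21]
[309.8 279.3]
[255.2 279.2]
[256.  227.6]
[309.9 227.6]
```

View pics/w1.png

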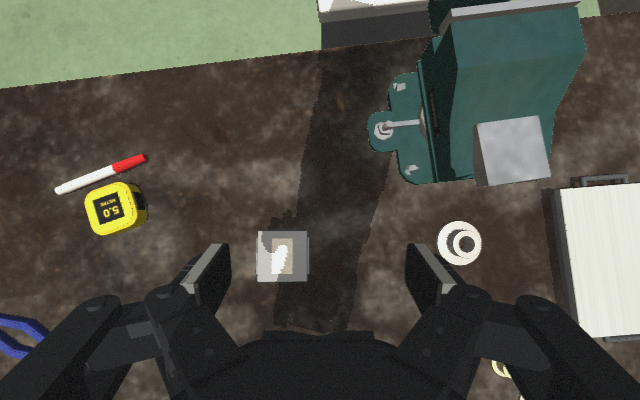

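The wrist view shows the lid at about x 257–308, y 232–282, square to the tool and left of the jaws. I'll measure its edges more precisely with code.

```bash
python3 -c "
from h import *
a=cv2.imread('pics/w1.png').astype(int).sum(2)//3
print('row257',a[265,248:318]);print('row238',a[240,248:318]);print('col295',a[222:292,300])"
```

```text
row257 [106 108 103 106 113 120 120 119 157 169 191 195 194 193 195 195 196 193
 195 195 196 194 197 219 238 241 240 239 239 240 239 239 239 239 240 240
 240 197 174 178 173 174 175 172 149 127 116 120 119 118 116 116 117 118
 117 120 117 121 107  95 100  59  41  41  38  35  28  37  33  36]
row238 [ 70  73  78  82  81  86  86  83 132 135 192 195 197 140 119 118 117 117
 116 120 119 118 118 121 163 171 172 173 171 173 167 173 176 175 173 172
 173 174 176 173 179 175 171 168 152 126 122 123 123 123 122 119 121 123
 123 120 123 124 108  98 111  63  41  52  53  53  54  53  60  56]
col295 [ 49  44  44  48  47  49  51  49  60 115 124 122 122 124 122 124 122 124
 121 122 122 123 119 122 121 121 121 121 121 121 119 121 120 121 121 118
 119 117 120 120 119 118 120 117 117 118 121 118 115 115 120 119 117 115
 114 116 116 113 117  77  34  31  28  34  38  30  37  37  37  27]
```

To row units: 0.041 m is 0.82, 0.04 m is 0.8.

```bash
echo '{"ticks":[[-0.4,-0.22,0.8,0,0,0,0.085],[-0.4,-0.22,0.8,0,0,0,0.085],[-0.4,-0.22,0.8,0,0,0,0.085],[-0.48,-0.23,0.82,0,0,0,0.085],[0,0,0,0,0,0,0.085]]}' | python3 drive.py;  python3 -c "
from h import *
go([.511,-.252,.045],-.125,-.35)"
```

```text
clock: 2.65
position: [0.5054, -0.251, 0.1069]
orientation: [0.062, 0.982, 0.012, -0.177]
force: [-0.1, 1.5, 0.7]
opening: 0.0852
finger_force: 0.0
shift [-0.0271 -0.0004  0.064 ] rotvec [ 0.0024 -0.0071 -0.    ] |d| 0.069 |r| 0.007 shift after turn [-0.0266 -0.0003  0.0642] q [-0.41  0.63  0.21  1.49 -0.1  -0.27]
```

To row units: 0.022 m is 0.44, 0.021 m is 0.42.

```bash
echo '{"ticks":[[-0.18,0,0.42,0,0,0,0.085],[-0.18,0,0.42,0,0,0,0.085],[-0.18,0,0.44,0,0,0,0.085],[0,0,0,0,0,0,0.085]]}' | python3 drive.py; python3 -c "
from h import *
go([.511,-.252,.045],-.125,-.35)
cv2.imwrite('pics/s2.png',cv2.resize(optics.snapshot('scene')[215:305,300:400,::-1],None,fx=6,fy=6,interpolation=2))"
```

```text
clock: 3.05
position: [0.5102, -0.2508, 0.0426]
orientation: [0.061, 0.983, 0.011, -0.175]
force: [0.2, 0.2, 0.3]
opening: 0.0848
finger_force: 0.0
shift [-0.0001 -0.0011  0.0055] rotvec [ 0.0005 -0.0018  0.0007] |d| 0.006 |r| 0.002 shift after turn [-0.     -0.0011  0.0055] q [-0.41  0.68  0.13  1.36 -0.1  -0.27]
```

View pics/s2.png

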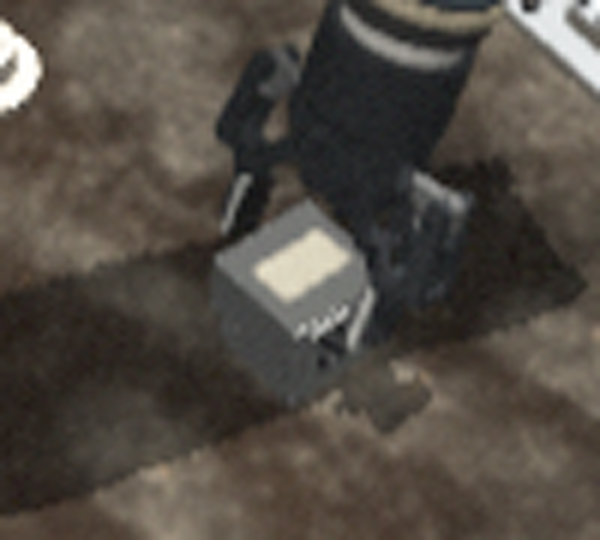

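The jaws straddle the lid, with the pads slightly to the far side of the ribbed panel. I'll nudge the tool in and close.

```bash
echo '{"ticks":[[0.04,-0.02,0.12,0,0,0,0.085],[0,0,0,0,0,0,0.06],[0,0,0,0,0,0,0.05],[0,0,0,0,0,0,0.05],[0,0,0,0,0,0,0.05]]}' | python3 drive.py 60;echo '{"ticks":[[0,0,0,0,0,0,0.05],[0,0,0,0,0,0,0.05],[0,0,0,0,0,0,0.05],[0,0,0,0,0,0,0.05],[0,0,0,0,0,0,0.05]]}' | python3 drive.py; python3 -c "
from h import *
print(bot.get_state()['force'])"
```

```text
clock: 3.6
position: [0.5074, -0.2526, 0.0397]
orientation: [0.062, 0.983, 0.01, -0.173]
force: [-1.1, -0.6, 7.5]
opening: 0.064
finger_force: 69.6
clock: 4.1
position: [0.5074, -0.2526, 0.0397]
orientation: [0.062, 0.983, 0.01, -0.173]
force: [-0.3, -1.3, 7.6]
opening: 0.064
finger_force: 69.7
[-0.30749321 -1.28794419  7.57841382]
```

To row units: 0.008 m is 0.16, -0.023 m is -0.46.

```bash
echo '{"ticks":[[0.06,0,-0.2,0,0,0,0.05],[0.16,0,-0.46,0,0,0,0.05],[0.16,0,-0.46,0,0,0,0.05],[0.16,0,-0.46,0,0,0,0.05],[0,0,0,0,0,0,0.05]]}' | python3 drive.py; python3 -c "
from h import *
cv2.imwrite('pics/s3.png',cv2.resize(optics.snapshot('scene')[205:295,300:400,::-1],None,fx=5,fy=5,interpolation=2))
go([.50,-.245,.12],-.456,1.22)"
```

```text
clock: 4.6
position: [0.5101, -0.2528, 0.1244]
orientation: [0.062, 0.983, 0.01, -0.172]
force: [0.2, -0.5, -9.9]
opening: 0.0641
finger_force: 69.3
shift [0.0014 0.0039 0.0059] rotvec [ 0.1546 -1.5514  0.3332] |d| 0.007 |r| 1.594 shift after turn [ 0.0063  0.0026 -0.0024] q [-0.41  0.62  0.23  1.51 -0.1  -0.27]
```

View pics/s3.png

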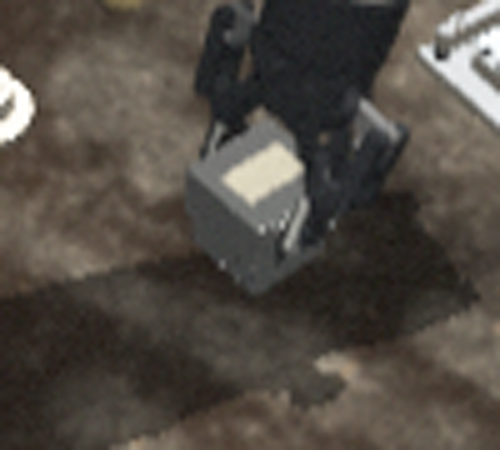

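The case is fully lifted and still shut. Now the yaw to radial, then the pitch.

```bash
echo '{"ticks":[[0,0,0,-0.038,0,0.104,0.05],[0,0,0,-0.038,0,0.104,0.05],[0,0,0,-0.038,0,0.104,0.05],[0,0,0,0,-0.1,0,0.05],[0,0,0,0,-0.1,0,0.05]]}' | python3 drive.py; echo '{"ticks":[[0,0,0,0,-0.1,0,0.05],[0,0,0,0,-0.1,0,0.05],[0,0,0,0,-0.1,0,0.05],[0,0,0,0,-0.1,0,0.05],[0,0,0,0,-0.1,0,0.05]]}' | python3 drive.py; python3 -c "
from h import *
go([.50,-.245,.10],-.456,1.22)"
```

```text
clock: 5.15
position: [0.5084, -0.2526, 0.1183]
orientation: [0.226, 0.971, 0.017, -0.073]
force: [0.9, -0.4, -7.8]
opening: 0.0637
finger_force: 74.1
clock: 5.65
position: [0.5067, -0.2513, 0.1197]
orientation: [0.223, 0.959, -0.039, 0.17]
force: [0.9, 1.1, -8.9]
opening: 0.0642
finger_force: 74.1
shift [0.0089 0.0027 0.0206] rotvec [-8.000e-04 -8.699e-01 -7.000e-04] |d| 0.023 |r| 0.87 shift after turn [0.0215 0.0027 0.0065] q [-0.46  0.17 -0.52  0.53  0.   -0.  ]
```

```bash
echo '{"ticks":[[0,0,0,0,-0.1,0,0.05],[0,0,0,0,-0.1,0,0.05],[0,0,0,0,-0.1,0,0.05],[0,0,0,0,-0.1,0,0.05],[0,0,0,0,-0.1,0,0.05]]}' | python3 drive.py; python3 -c "
from h import *
go([.50,-.245,.10],-.456,1.22)"
```

```text
clock: 6.15
position: [0.5059, -0.2509, 0.119]
orientation: [0.207, 0.89, -0.092, 0.396]
force: [0.5, -0.1, -10.5]
opening: 0.0635
finger_force: 74.3
shift [0.0164 0.0027 0.0143] rotvec [-0.0009 -0.3818 -0.0005] |d| 0.022 |r| 0.382 shift after turn [0.0206 0.0027 0.0072] q [-0.46  0.11 -1.06 -0.43  0.   -0.  ]
```

To row units: 0.025 m is 0.5, -0.022 m is -0.44.

```bash
echo '{"ticks":[[-0.44,0,0.5,0,0,0,0.05],[-0.44,0,0.5,0,0,0,0.05],[-0.44,0,0.5,0,0,0,0.05],[0,0,0,0,-0.1,0,0.05],[0,0,0,0,-0.1,0,0.05]]}' | python3 drive.py; echo '{"ticks":[[0,0,0,0,-0.1,0,0.05],[0,0,0,0,-0.08,0,0.05],[0,0,0,0,0,0,0.05]]}' | python3 drive.py; python3 -c "
from h import *
go([.592,-.29,.034],-.456,1.22)"
```

```text
clock: 6.65
position: [0.5991, -0.2967, 0.1174]
orientation: [0.198, 0.853, -0.109, 0.47]
force: [0.5, -0.0, -11.1]
opening: 0.0637
finger_force: 78.9
clock: 6.95
position: [0.6025, -0.2984, 0.1133]
orientation: [0.19, 0.818, -0.123, 0.529]
force: [-0.2, -0.5, -10.1]
opening: 0.0637
finger_force: 79.2
shift [0.0771 0.003  0.0286] rotvec [-0.0009 -0.0727 -0.0004] |d| 0.082 |r| 0.073 shift after turn [0.079 0.003 0.023] q [-0.46  0.53 -1.14 -1.25  0.   -0.  ]
```

```bash
echo '{"ticks":[[-0.32,0,0.74,0,0,0,0.05],[0,0,0,0,-0.07,0,0.05],[0.28,0,0.12,0,0,0,0.05],[0.28,0,0.12,0,0,0,0.05],[0,0,0,0,0,0,0.05]]}' | python3 drive.py; python3 -c "
from h import *
go([.635,-.312,.034],-.456,1.22)"
```

```text
clock: 7.45
position: [0.6386, -0.3162, 0.0824]
orientation: [0.186, 0.801, -0.129, 0.555]
force: [0.5, 0.4, -8.7]
opening: 0.0636
finger_force: 89.1
shift [0.0471 0.0022 0.0202] rotvec [-0.001  -0.0081 -0.0004] |d| 0.051 |r| 0.008 shift after turn [0.0472 0.0022 0.0199] q [-0.46  0.72 -1.1  -1.46  0.   -0.  ]
```

To row units: 0.012 m is 0.24, 0.009 m is 0.18.

```bash
echo '{"ticks":[[0.24,0,0.08,0,-0.004,0,0.05],[0.24,0,0.08,0,-0.004,0,0.05],[0.18,0,0.06,0,0,0,0.05],[0.08,0,0.02,0,0,0,0.05],[0,0,0,0,0,0,0.05]]}' | python3 drive.py; python3 -c "
from h import *
go([.635,-.312,.034],-.456,1.22)
st=bot.get_state();print(st['wrist_torque'])
cv2.imwrite('pics/s4.png',cv2.resize(optics.snapshot('scene')[190:290,330:450,::-1],None,fx=5,fy=5,interpolation=2))"
```

```text
clock: 7.95
position: [0.6392, -0.3165, 0.0479]
orientation: [0.185, 0.796, -0.131, 0.561]
force: [0.3, -0.5, -8.6]
opening: 0.0636
finger_force: 89.1
shift [0.0151 0.0022 0.0073] rotvec [-0.001   0.0082 -0.0004] |d| 0.017 |r| 0.008 shift after turn [0.015  0.0022 0.0074] q [-0.46  0.86 -1.11 -1.62  0.   -0.  ]
[1.11673723 2.22103749 0.03089347]
```

View pics/s4.png

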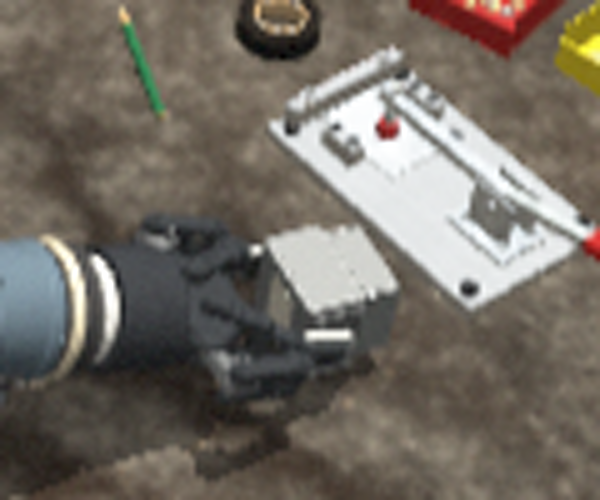

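The case hangs with its axis level, shut, body outward, near the grey tray but clear of it. I'll lower the last centimetre.

To row units: 0.005 m is 0.1, 0.002 m is 0.04.

```bash
echo '{"ticks":[[0.1,0,0.04,0,0.004,0,0.05],[0.1,0,0.04,0,0.004,0,0.05],[0,0,0,0,0,0,0.05]]}' | python3 drive.py;echo '{"ticks":[[0.04,0,0.02,0,0,0,0.05],[0,0,0,0,0,0,0.05]]}' | python3 drive.py ;echo '{"ticks":[[0.04,0,0.02,0,0,0,0.05],[0,0,0,0,0,0,0.05]]}' | python3 drive.py ; python3 -c "
from h import *
go([.635,-.312,.034],-.456,1.22)"
```

```text
clock: 8.3
position: [0.64, -0.3169, 0.0373]
orientation: [0.186, 0.798, -0.13, 0.559]
force: [-0.4, -0.4, -8.8]
opening: 0.0638
finger_force: 89.1
clock: 8.5
position: [0.6403, -0.317, 0.0353]
orientation: [0.185, 0.798, -0.13, 0.559]
force: [-1.1, 0.3, -8.8]
opening: 0.0637
finger_force: 89.1
clock: 8.7
position: [0.6405, -0.3171, 0.033]
orientation: [0.185, 0.798, -0.13, 0.559]
force: [-0.2, -0.2, -8.4]
opening: 0.0637
finger_force: 89.1
shift [0.0015 0.0022 0.0009] rotvec [-0.0009  0.0025 -0.0003] |d| 0.003 |r| 0.003 shift after turn [0.0015 0.0022 0.0009] q [-0.46  0.9  -1.1  -1.65  0.   -0.  ]
```

```bash
for i in 1; do echo '{"ticks":[[0.03,0,0.01,0,0,0,0.05],[0,0,0,0,0,0,0.05]]}' | python3 drive.py|grep -E "posi|^force"; echo '{"ticks":[[0.03,0,0.01,0,0,0,0.05],[0,0,0,0,0,0,0.05]]}' | python3 drive.py|grep -E "posi|^force"; done
```

```text
position: [0.6404, -0.3171, 0.0315]
force: [-0.5, -0.5, -7.4]
position: [0.6404, -0.3171, 0.03]
force: [0.7, 0.9, -9.1]
```

To row units: 0.0015 m is 0.03, 0.0005 m is 0.01.

```bash
echo '{"ticks":[[0.03,0,0.01,0,0,0,0.05],[0,0,0,0,0,0,0.05]]}' | python3 drive.py|grep -E "posi|^force"; echo '{"ticks":[[0.03,0,0.01,0,0,0,0.05],[0,0,0,0,0,0,0.05]]}' | python3 drive.py|grep -E "posi|^force"; python3 -c "
from h import *
print(bot.get_state()['wrist_torque']);a=optics.snapshot('scene')
cv2.imwrite('pics/s5.png',cv2.resize(a[215:275,370:420,::-1],None,fx=10,fy=10,interpolation=2))"
```

```text
position: [0.6405, -0.3171, 0.0291]
force: [-1.3, 0.3, -3.6]
position: [0.6407, -0.3173, 0.029]
force: [-6.9, 3.1, 3.1]
[3.26826536e-01 7.43553668e-01 1.66295823e-04]
```

View pics/s5.png

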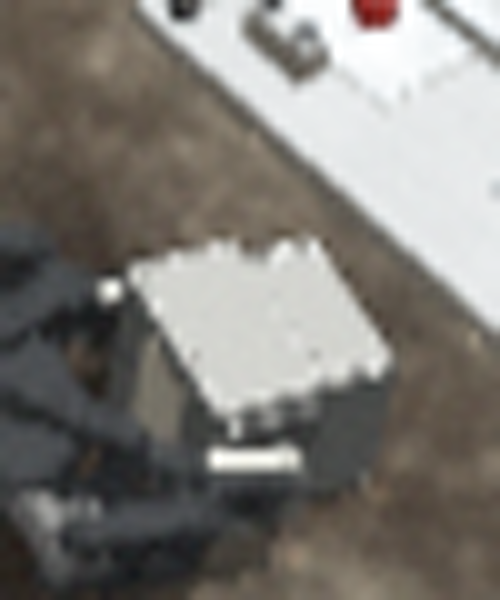

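Contact is made and the case lies on its side. Releasing and backing out.

The manual's scale: shifts go in shares of 50 mm. Converting my numbers, -0.04 m is -0.8, -0.03 m is -0.6.

```bash
echo '{"ticks":[[0,0,0,0,0,0,0.068],[0,0,0,0,0,0,0.075],[0,0,0,0,0,0,0.085],[0,0,0,0,0,0,0.085],[0,0,0,0,0,0,0.085]]}' | python3 drive.py; echo '{"ticks":[[0,0,-0.2,0,0,0,0.085],[0,0,-0.4,0,0,0,0.085],[0,0,-0.6,0,0,0,0.085],[0,0,-0.8,0,0,0,0.085],[0,0,0,0,0.1,0,0.085]]}' | python3 drive.py; python3 -c "
from h import *
go([.635,-.312,.12],-.456,-.52)"
```

```text
clock: 10.05
position: [0.6405, -0.3171, 0.0272]
orientation: [0.185, 0.797, -0.13, 0.559]
force: [-0.1, -0.2, -0.2]
opening: 0.085
finger_force: 0.0
clock: 10.55
position: [0.6194, -0.3073, 0.0638]
orientation: [0.192, 0.827, -0.119, 0.514]
force: [0.6, 0.3, -2.2]
opening: 0.0852
finger_force: 0.0
shift [-0.0495  0.0027 -0.011 ] rotvec [-0.0000e+00  1.6322e+00 -8.0000e-04] |d| 0.051 |r| 1.632 shift after turn [ 0.014   0.0026 -0.0488] q [-0.46  0.65 -1.1  -1.29  0.01 -0.  ]
```

To row units: -0.02 m is -0.4, -0.01 m is -0.2.

```bash
echo '{"ticks":[[-0.4,0,-0.2,0,0.1,0,0.085],[-0.6,0,-0.3,0,0.15,0,0.085],[-0.6,0,-0.4,0,0.15,0,0.085],[-0.6,0,-0.6,0,0.15,0,0.085],[0,0,0,0,0.15,0,0.085]]}' | python3 drive.py; echo '{"ticks":[[0,0,0,0,0.15,0,0.085],[0,0,0,0,0.15,0,0.085],[0,0,0,0,0.15,0,0.085],[0,0,0,0,0.15,0,0.085],[0,0,0,0,0.15,0,0.085]]}' | python3 drive.py; echo '{"ticks":[[0,0,0,0,0.15,0,0.085],[0,0,0,0,0,0,0.085]]}' | python3 drive.py; python3 -c "
from h import *
go([.635,-.312,.12],-.456,-.52)
st=bot.get_state();cv2.imwrite('pics/w6.png',optics.snapshot('wrist')[:,:,::-1]);np.save('w6.npy',np.r_[st['position'],st['orientation']])"
```

```text
clock: 11.05
position: [0.6318, -0.3135, 0.1114]
orientation: [0.21, 0.904, -0.084, 0.363]
force: [0.5, 0.4, -1.5]
opening: 0.0851
finger_force: 0.0
clock: 11.55
position: [0.6358, -0.3155, 0.1056]
orientation: [0.226, 0.971, -0.019, 0.082]
force: [0.6, -0.1, -0.7]
opening: 0.0852
finger_force: 0.0
clock: 11.75
position: [0.6386, -0.3168, 0.1019]
orientation: [0.226, 0.974, -0.004, 0.018]
force: [1.5, -0.4, -0.4]
opening: 0.0852
finger_force: 0.0
shift [ 0.009   0.0027 -0.0115] rotvec [ 5.000e-04  5.563e-01 -7.000e-04] |d| 0.015 |r| 0.556 shift after turn [ 0.0137  0.0028 -0.005 ] q [-0.46  0.6   0.2   1.13  0.   -0.  ]
```

View pics/w6.png

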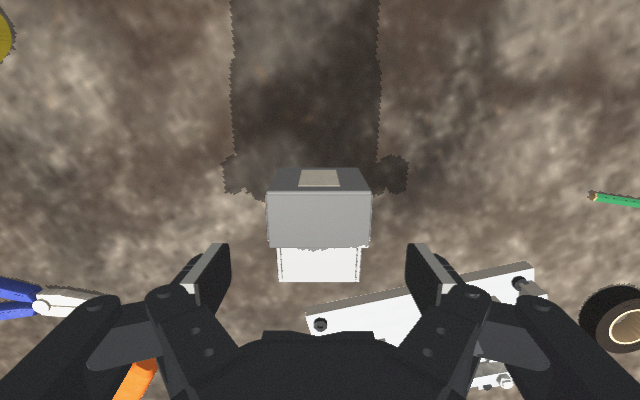

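The wrist view shows the case lying shut and aligned: lid upper edge at row 191 (columns 267–371), rim at row 247, body end at row 282. Locating it:

Run:
```python
from h import *
v=np.load('w6.npy');w=cam('wrist',dict(position=v[:3],orientation=v[3:]))
A=back(w,(267,191.5),.064);B=back(w,(371,191.5),.064);C=back(w,(319,247),.064);D=back(w,(319,282),.0595)
f=np.array([np.cos(-.456),np.sin(-.456),0])
print(A,B,np.linalg.norm(A-B),C,'r',((A+B)/2)@f,C@f,D@f,'heading',np.arctan2(*(A-B)[[1,0]])-np.pi/2)
m=(A+B)/2
for r in(.019,.024):g=m+f*r;g[2]=.034;print(g);go(g,-.456,-.52)
```

```text
[ 0.60586022 -0.33398459  0.064     ] [ 0.63275198 -0.27908319  0.064     ] 0.061133710691802075 [ 0.65199252 -0.32248927  0.064     ] r 0.6910114672433659 0.7273841447207625 0.7559219651583127 heading -3.597062584985742
[ 0.6363647  -0.31490074  0.034     ]
shift [0.0096 0.0007 0.0741] rotvec [ 4.000e-04  5.614e-01 -7.000e-04] |d| 0.075 |r| 0.561 shift after turn [-0.0313  0.0007  0.0679] q [-0.46  0.59  0.19  1.12  0.   -0.  ]
[ 0.64085381 -0.31710254  0.034     ]
shift [0.0047 0.0007 0.0743] rotvec [ 4.000e-04  5.614e-01 -7.000e-04] |d| 0.074 |r| 0.561 shift after turn [-0.0356  0.0007  0.0654] q [-0.46  0.59  0.19  1.12  0.   -0.  ]
```

```bash
cat > k.py <<'E'
from h import *
from scipy.optimize import least_squares
D=np.array([[.2388,-.0142,1.3192,.5246,.2417],[.07,-.09,1.41,.4377,.2922],[.17,-.52,.53,.5656,.1197],[.11,-1.06,-.43,.5647,.119],[.53,-1.14,-1.25,.6724,.1133],[.72,-1.10,-1.46,.7126,.0824],[.86,-1.11,-1.62,.7133,.0479],[.9,-1.1,-1.65,.7147,.033],[.65,-1.1,-1.29,.6914,.0638],[.6,.2,1.13,.7129,.1019]])
def rt(v,a):return np.array([v[0]*np.cos(a)+v[1]*np.sin(a),-v[0]*np.sin(a)+v[1]*np.cos(a)])
def fk(p,q):
    return np.array([0*q[0]+p[0],0*q[0]+p[1]])+rt(p[2:4],q[0])+rt(p[4:6],q[0]+q[1])+rt(p[6:8],q[0]+q[1]+q[2])
f=lambda p:np.ravel(fk(p,D[:,:3].T)-D[:,3:].T)
s=least_squares(f,[0,.2,0,.5,.4,0,.2,0]);p=s.x
if __name__=='__main__':
    print(p.round(3),np.abs(s.fun).max())
    def ik(r,z,th):
        o=least_squares(lambda q:np.r_[fk(p,q)-[r,z],(q.sum()-np.pi/2+th)],[.5,-1,-1.]);return o.x.round(2),np.abs(o.fun).max().round(4)
    for r in(.61,.63,.645):
        for th in(.9,1.05):
            for z in(.055,.12):print(r,th,z,*ik(r+.008*np.sin(th),z-.004,th))
    for th in(-.6,-.52):print('start',ik(.71,.03,th),ik(.71,.12,th),ik(.6,.15,th))
E
python3 k.py
```

```text
[ 0.293 -0.156  0.373  0.259 -0.089  0.262  0.033 -0.15 ] 0.029637384791389776
0.61 0.9 0.055 [ 0.44 -0.32  0.55] 0.0
0.61 0.9 0.12 [ 0.3  -0.12  0.49] 0.0
0.61 1.05 0.055 [ 0.41 -0.36  0.47] 0.0
0.61 1.05 0.12 [ 0.27 -0.16  0.41] 0.0
0.63 0.9 0.055 [ 0.45 -0.26  0.48] 0.0
0.63 0.9 0.12 [ 0.31 -0.06  0.42] 0.0
0.63 1.05 0.055 [ 0.42 -0.3   0.4 ] 0.0
0.63 1.05 0.12 [ 0.28 -0.1   0.34] 0.0
0.645 0.9 0.055 [ 0.45 -0.21  0.42] 0.0
0.645 0.9 0.12 [ 0.31 -0.01  0.37] 0.0
0.645 1.05 0.055 [ 0.43 -0.25  0.34] 0.0
0.645 1.05 0.12 [ 0.29 -0.05  0.28] 0.0
start (array([ 0.87, -0.09,  1.38]), np.float64(0.0)) (array([0.69, 0.04, 1.44]), np.float64(0.0)) (array([ 0.67, -0.35,  1.85]), np.float64(0.0))
start (array([ 0.85, -0.06,  1.3 ]), np.float64(0.0)) (array([0.66, 0.08, 1.35]), np.float64(0.0)) (array([ 0.64, -0.31,  1.76]), np.float64(0.0))
```

```bash
sed -i 's/rt(p\[4:6\],q\[0\]+q\[1\])+rt(p\[6:8\],q\[0\]+q\[1\]+q\[2\])/rt(p[4:6],q[0]-q[1])+rt(p[6:8],q[0]-q[1]+q[2])/; s/(q.sum()-np.pi/(q[0]-q[1]+q[2]-np.pi/' k.py; python3 k.py
```

```text
[ 0.012  0.202  0.006  0.563  0.388  0.021  0.429 -0.006] 0.002321247493938819
0.61 0.9 0.055 [ 0.43 -1.11 -0.88] 0.0
0.61 0.9 0.12 [ 0.22 -1.03 -0.58] 0.0
0.61 1.05 0.055 [ 0.67 -1.26 -1.41] 0.0
0.61 1.05 0.12 [ 0.38 -1.19 -1.05] 0.0
0.63 0.9 0.055 [ 0.44 -1.06 -0.83] 0.0
0.63 0.9 0.12 [ 0.25 -0.98 -0.56] 0.0
0.63 1.05 0.055 [ 0.64 -1.21 -1.33] 0.0
0.63 1.05 0.12 [ 0.38 -1.14 -1.  ] 0.0
0.645 0.9 0.055 [ 0.45 -1.03 -0.8 ] 0.0
0.645 0.9 0.12 [ 0.26 -0.95 -0.54] 0.0
0.645 1.05 0.055 [ 0.63 -1.17 -1.28] 0.0
0.645 1.05 0.12 [ 0.39 -1.1  -0.97] 0.0
start (array([1.37, 1.51, 2.3 ]), np.float64(0.0092)) (array([1.28, 1.51, 2.39]), np.float64(0.0277)) (array([0.91, 0.75, 2.01]), np.float64(0.0))
start (array([1.2 , 1.15, 2.04]), np.float64(0.0)) (array([1.26, 1.51, 2.34]), np.float64(0.0077)) (array([0.84, 0.64, 1.89]), np.float64(0.0))
```

The kinematic model now fits to 2 mm. I'll regrip at θ=-0.52 and place with a heading offset, so the elbow stays within range.

To row units: -0.01 m is -0.2.

```bash
echo '{"ticks":[[0,0,-0.2,0,0.14,0,0.085],[0,0,0,0,0.14,0,0.085],[0,0,0,0,0.14,0,0.085],[0,0,0,0,0.14,0,0.085],[0,0,0,0,0,0,0.085]]}' | python3 drive.py; python3 -c "
from h import *
go([.641,-.317,.0395],-.456,-.52)"
```

```text
clock: 12.3
position: [0.6424, -0.3187, 0.1057]
orientation: [0.222, 0.956, 0.044, -0.187]
force: [0.8, -0.8, -2.2]
opening: 0.085
finger_force: 0.0
shift [-0.022   0.0009  0.07  ] rotvec [ 0.0006  0.1338 -0.0006] |d| 0.073 |r| 0.134 shift after turn [-0.0311  0.0009  0.0664] q [-0.46  1.01  0.96  1.91 -0.   -0.  ]
```

To row units: 0.018 m is 0.36, -0.006 m is -0.12.

```bash
echo '{"ticks":[[-0.12,0,0.36,0,0,0,0.085],[-0.12,0,0.36,0,0.03,0,0.085],[-0.12,0,0.36,0,0.05,0,0.085],[0,0,0,0,0.054,0,0.085],[0,0,0,0,0,0,0.085]]}' | python3 drive.py; python3 -c "
from h import *
go([.641,-.317,.0395],-.456,-.52)"
```

```text
clock: 12.8
position: [0.6381, -0.3166, 0.0521]
orientation: [0.219, 0.942, 0.058, -0.249]
force: [0.5, 0.9, -1.3]
opening: 0.0851
finger_force: 0.0
shift [-0.0086  0.0009  0.0176] rotvec [ 0.0006  0.0035 -0.0005] |d| 0.02 |r| 0.004 shift after turn [-0.0087  0.0009  0.0176] q [-0.46  1.19  1.17  2.08 -0.   -0.  ]
```

```bash
echo '{"ticks":[[-0.09,0.01,0.18,0,0,0,0.085],[-0.08,0.01,0.17,0,0,0,0.085],[0,0,0,0,0,0,0.075],[0,0,0,0,0,0,0.05],[0,0,0,0,0,0,0.05]]}' | python3 drive.py 60|grep -E "posi|^fo|open"; echo '{"ticks":[[0,0,0,0,0,0,0.05],[0,0,0,0,0,0,0.05],[0,0,0,0,0,0,0.05],[0,0,0,0,0,0,0.05],[0,0,0,0,0,0,0.05]]}' | python3 drive.py; python3 -c "
from h import *
go([.641,-.317,.0395],-.456,-.52)"
```

```text
position: [0.6378, -0.3154, 0.0386]
force: [2.0, -0.6, 7.9]
opening: 0.0639
clock: 13.8
position: [0.6378, -0.3154, 0.0386]
orientation: [0.219, 0.942, 0.057, -0.247]
force: [-0.1, -0.5, 11.4]
opening: 0.0636
finger_force: 70.0
shift [-0.0026 -0.      0.0054] rotvec [ 0.0005  0.008  -0.0006] |d| 0.006 |r| 0.008 shift after turn [-0.0026 -0.      0.0054] q [-0.46  1.17  1.11  2.02 -0.   -0.  ]
```

To row units: 0.03 m is 0.6, -0.017 m is -0.34.

```bash
echo '{"ticks":[[0.1,0,-0.18,0,0,0,0.05],[0.2,0,-0.34,0,0,0,0.05],[0.2,0,-0.34,0,0,0,0.05],[0.6,0,0,0,0,0,0.05],[0.6,0,0,0,0,0,0.05]]}' | python3 drive.py; echo '{"ticks":[[0.68,0,-0.4,0,0,0,0.05],[0.68,0,-0.4,0,0,0,0.05],[0.68,0,-0.4,0,0,0,0.05],[0,0,0,0,0,0,0.05]]}' | python3 drive.py; python3 -c "
from h import *
go([.45,-.222,.25],-.456,-.52)
cv2.imwrite('pics/s7.png',cv2.resize(optics.snapshot('scene')[170:320,270:430,::-1],None,fx=4,fy=4,interpolation=2))"
```

```text
clock: 14.3
position: [0.5974, -0.2955, 0.1092]
orientation: [0.219, 0.942, 0.058, -0.248]
force: [2.1, -0.4, -7.0]
opening: 0.0639
finger_force: 68.5
clock: 14.7
position: [0.5423, -0.2684, 0.2209]
orientation: [0.219, 0.943, 0.057, -0.245]
force: [0.5, -0.9, -13.4]
opening: 0.0635
finger_force: 70.4
shift [0.1045 0.001  0.0329] rotvec [ 0.0006  0.0112 -0.0005] |d| 0.11 |r| 0.011 shift after turn [0.1042 0.001  0.034 ] q [-0.46  0.82  0.8   2.06 -0.   -0.  ]
```

View pics/s7.png

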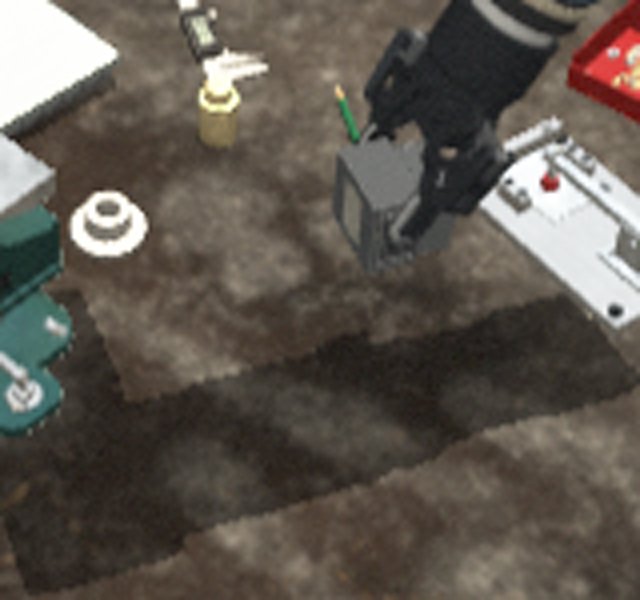

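The case is shut in the air with the lid top facing the robot. Pitching to tool-down, then carrying it over.

To row units: -0.02 m is -0.4.

```bash
echo '{"ticks":[[0,0,-0.4,0,-0.1,0,0.05],[0,0,-0.4,0,-0.1,0,0.05],[0,0,0,0,-0.1,0,0.05],[0,0,0,0,-0.1,0,0.05],[0,0,0,0,-0.106,0,0.05]]}' | python3 drive.py; python3 -c "
from h import *
go([.588,.207,.27],-.1,0)"
```

```text
clock: 15.25
position: [0.5593, -0.2768, 0.2487]
orientation: [0.226, 0.974, 0.001, -0.004]
force: [0.6, -1.2, -7.4]
opening: 0.0634
finger_force: 72.3
shift [ 0.1877  0.4468 -0.0117] rotvec [ 0.0017 -0.0079 -0.3568] |d| 0.485 |r| 0.357 shift after turn [ 0.0197  0.4842 -0.0133] q [-0.46  0.42  0.27  1.43  0.   -0.  ]
```

```bash
echo '{"ticks":[[0.24,0.56,-0.1,0,0,0,0.05],[0.32,0.76,-0.1,0,0,0,0.05],[0.32,0.76,0,0,0,0,0.05],[0.32,0.76,0,0,0,0,0.05],[0.32,0.76,0,0,0,0,0.05]]}' | python3 drive.py >/dev/null; echo '{"ticks":[[0.32,0.76,0,0,0,0,0.05],[0.32,0.76,0,0,0,0,0.05],[0.32,0.76,0,0,0,0,0.05],[0.32,0.76,0,0,0,0,0.05],[0.32,0.76,0,0,0,0,0.05]]}' | python3 drive.py ; echo '{"ticks":[[0.28,0.68,0,0,0,0,0.05],[0.2,0.48,0,0,0,0,0.05],[0,0,0,0,0,-0.12,0.05],[0,0,0,0,0,-0.12,0.05],[0,0,0,0,0,-0.117,0.05]]}' | python3 drive.py; python3 -c "
from h import *
go([.588,.207,.20],-.1,1.06)"
```

```text
clock: 16.25
position: [0.582, 0.1257, 0.2601]
orientation: [0.226, 0.974, 0.001, -0.006]
force: [1.0, -0.2, -7.3]
opening: 0.0636
finger_force: 72.5
clock: 16.75
position: [0.5861, 0.1871, 0.2599]
orientation: [0.047, 0.999, 0.001, -0.006]
force: [0.1, 0.8, -8.6]
opening: 0.0636
finger_force: 72.7
shift [-0.0078  0.0198  0.0638] rotvec [ 0.0052 -1.0728  0.0042] |d| 0.067 |r| 1.073 shift after turn [0.0523 0.02   0.0372] q [0.31 0.4  0.27 1.45 0.01 0.4 ]
```

```bash
echo '{"ticks":[[-0.16,0.4,0.4,0,0,0,0.05],[0,0,0.4,0,-0.1,0,0.05],[0,0,0,0,-0.1,0,0.05],[0,0,0,0,-0.1,0,0.05],[0,0,0,0,-0.1,0,0.05]]}' | python3 drive.py >/dev/null; echo '{"ticks":[[0,0,0,0,-0.1,0,0.05],[0,0,0,0,-0.1,0,0.05],[0,0,0,0,-0.1,0,0.05],[0,0,0,0,-0.1,0,0.05],[0,0,0,0,0,0,0.05]]}' | python3 drive.py ; python3 -c "
from h import *
go([.588,.207,.10],-.1,1.06)"
```

```text
clock: 17.75
position: [0.5912, 0.2043, 0.2159]
orientation: [0.045, 0.923, -0.02, 0.381]
force: [-1.4, 0.0, -9.8]
opening: 0.0636
finger_force: 73.1
shift [0.082  0.0026 0.0875] rotvec [ 0.0003 -0.2773  0.003 ] |d| 0.12 |r| 0.277 shift after turn [0.1028 0.0024 0.0617] q [ 0.53  0.06 -0.63  0.21 -0.43  0.47]
```

To row units: 0.02 m is 0.4, 0.011 m is 0.22.

```bash
echo '{"ticks":[[0,0,0,0,-0.1,0,0.05],[0,0,0,0,-0.1,0,0.05],[0,0,0,0,-0.075,0,0.05],[0.4,0,0.22,0,0,0,0.05],[0.4,0,0.22,0,0,0,0.05]]}' | python3 drive.py; echo '{"ticks":[[0.4,0,0.22,0,0,0,0.05],[0.4,0,0.22,0,0,0,0.05],[0,0,0,0,0,0,0.05]]}' | python3 drive.py; python3 -c "
from h import *
go([.588,.207,.07],-.1,1.06)
b=np.hstack([cv2.resize(optics.snapshot('scene')[110:220,190:290,::-1],None,fx=4,fy=4,interpolation=2),cv2.resize(optics.snapshot('top')[160:260,230:330,::-1],None,fx=4,fy=4.4,interpolation=2)])
cv2.imwrite('pics/s8.png',b)"
```

```text
clock: 18.25
position: [0.5964, 0.2069, 0.1746]
orientation: [0.043, 0.861, -0.024, 0.506]
force: [1.1, 1.5, -8.8]
opening: 0.064
finger_force: 73.4
clock: 18.55
position: [0.5954, 0.206, 0.1253]
orientation: [0.042, 0.863, -0.026, 0.503]
force: [-0.1, -0.8, -8.8]
opening: 0.0632
finger_force: 73.4
shift [0.0518 0.0003 0.0287] rotvec [ 0.     -0.0036  0.0023] |d| 0.059 |r| 0.004 shift after turn [0.0519 0.0002 0.0285] q [ 0.6   0.34 -1.02 -0.72 -0.59  0.39]
```

View pics/s8.png

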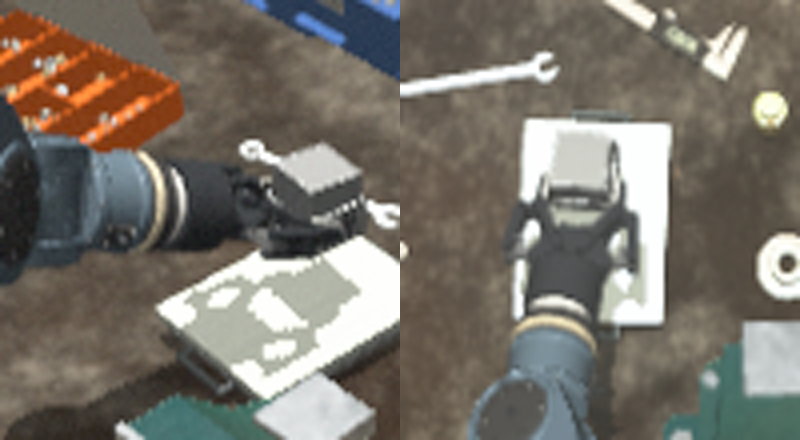

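```bash
echo '{"ticks":[[0.26,0,0.09,0,0,0,0.05],[0.26,0,0.09,0,0,0,0.05],[0.26,0,0.09,0,0,0,0.05],[0.16,0,0.06,0,0,0,0.05],[0,0,0,0,0,0,0.05]]}' | python3 drive.py; python3 -c "
from h import *
go([.578,.207,.0605],-.1,1.06)"
```

```text
clock: 19.15
position: [0.5885, 0.208, 0.0819]
orientation: [0.044, 0.86, -0.024, 0.507]
force: [0.1, -0.7, -8.1]
opening: 0.0635
finger_force: 73.4
shift [ 0.0237 -0.0021  0.0093] rotvec [ 0.0024  0.0052 -0.0031] |d| 0.026 |r| 0.006 shift after turn [ 0.0237 -0.002   0.0095] q [ 0.61  0.48 -1.08 -0.93 -0.61  0.4 ]
```

To row units: 0.009 m is 0.18, 0.006 m is 0.12.

```bash
echo '{"ticks":[[0.18,-0.02,0.08,0,0,0,0.05],[0.12,-0.02,0.06,0,0,0,0.05],[0,0,0,0,0,0,0.05]]}' | python3 drive.py; echo '{"ticks":[[0.05,0,0.026,0,0,0,0.05],[0,0,0,0,0,0,0.05]]}' | python3 drive.py | grep -E "pos|^fo"; python3 -c "
from h import *
go([.578,.207,.0605],-.1,1.06)"
```

```text
clock: 19.45
position: [0.5872, 0.206, 0.0659]
orientation: [0.044, 0.86, -0.024, 0.508]
force: [0.7, 0.5, -9.0]
opening: 0.0634
finger_force: 73.4
position: [0.5869, 0.2059, 0.0634]
force: [0.0, 0.1, -8.4]
shift [0.0069 0.0001 0.0015] rotvec [ 0.0025  0.0068 -0.004 ] |d| 0.007 |r| 0.008 shift after turn [0.0069 0.0002 0.0016] q [ 0.61  0.54 -1.11 -1.02 -0.61  0.4 ]
```

```bash
for r in 1; do echo '{"ticks":[[0.036,0,0.02,0,0,0,0.05],[0,0,0,0,0,0,0.05]]}' | python3 drive.py | grep -E "pos|^fo";echo '{"ticks":[[0.03,0,0.016,0,0,0,0.05],[0,0,0,0,0,0,0.05]]}' | python3 drive.py | grep -E "pos|^fo"; echo '{"ticks":[[0.02,0,0.012,0,0,0,0.05],[0,0,0,0,0,0,0.05]]}' | python3 drive.py | grep -E "pos|^fo"; done; python3 -c "
from h import *
go([.578,.207,.0605],-.1,1.06)"
```

```text
position: [0.5865, 0.2057, 0.0607]
force: [-0.7, 0.2, -7.9]
position: [0.5863, 0.2056, 0.0586]
force: [0.0, 0.2, -8.6]
position: [0.5865, 0.2056, 0.058]
force: [-2.1, 0.4, -3.1]
shift [ 0.0021  0.0006 -0.0008] rotvec [ 0.0018  0.0067 -0.0035] |d| 0.002 |r| 0.008 shift after turn [ 0.0021  0.0006 -0.0008] q [ 0.61  0.56 -1.11 -1.05 -0.61  0.4 ]
```

To row units: 0.001 m is 0.02, 0.0006 m is 0.012.

```bash
echo '{"ticks":[[0.02,0,0.012,0,0,0,0.05],[0,0,0,0,0,0,0.05]]}' | python3 drive.py | grep -E "pos|^fo"; echo '{"ticks":[[0.012,0,0.006,0,0,0,0.05],[0,0,0,0,0,0,0.05]]}' | python3 drive.py | grep -E "pos|^fo"; python3 -c "
from h import *
print(bot.get_state()['wrist_torque'])"
```

```text
position: [0.5869, 0.2056, 0.0579]
force: [-6.8, -1.4, 5.9]
position: [0.5869, 0.2057, 0.0579]
force: [-10.5, -0.6, 10.5]
[-0.57331179  0.30744044 -0.39891603]
```

To row units: -0.001 m is -0.02, -0.0005 m is -0.01.

```bash
echo '{"ticks":[[-0.02,0,-0.01,0,0,0,0.05],[0,0,0,0,0,0,0.066],[0,0,0,0,0,0,0.07],[0,0,0,0,0,0,0.075],[0,0,0,0,0,0,0.085]]}' | python3 drive.py; echo '{"ticks":[[0,0,0,0,0,0,0.085],[0,0,0,0,0,0,0.085],[0,0,0,0,0,0,0.085],[0,0,0,0,0,0,0.085],[0,0,0,0,0,0,0.085]]}' | python3 drive.py;python3 -c "
from h import *
go([.59,.206,.18],-.1,0)"
```

```text
clock: 21.15
position: [0.5868, 0.2057, 0.0572]
orientation: [0.044, 0.86, -0.024, 0.508]
force: [-0.4, 0.3, 0.7]
opening: 0.0851
finger_force: 0.0
clock: 21.65
position: [0.5865, 0.2056, 0.0569]
orientation: [0.044, 0.86, -0.024, 0.507]
force: [-0.8, 0.9, -0.1]
opening: 0.0849
finger_force: 0.0
shift [-0.1024  0.0012 -0.0526] rotvec [ 0.0034  1.0658 -0.0018] |d| 0.115 |r| 1.066 shift after turn [-0.0035  0.0008 -0.1151] q [ 0.61  0.57 -1.11 -1.05 -0.61  0.4 ]
```

```bash
echo '{"ticks":[[-0.4,0,-0.23,0,0,0,0.085],[-0.6,0,-0.34,0,0,0,0.085],[-0.7,0,-0.4,0,0,0,0.085],[-0.7,0,-0.4,0,0,0,0.085],[-0.7,0,-0.4,0,0,0,0.085]]}' | python3 drive.py; echo '{"ticks":[[0,0,0,0,0.15,0,0.085],[0,0,0,0,0.15,0,0.085],[0,0,0,0,0.15,0,0.085],[0,0,0,0,0.15,0,0.085],[0,0,0,0,0.15,0,0.085]]}' | python3 drive.py; echo '{"ticks":[[0,0,0,0,0.15,0,0.085],[0,0,0,0,0.15,0,0.085],[0,0,-0.4,0,0,0,0.085]]}' | python3 drive.py;python3 - <<'E'
from h import *
go([.592,.206,.2],-.1,0)
st=bot.get_state();a=optics.snapshot('wrist');cv2.imwrite('pics/w9.png',a[:,:,::-1]);np.save('w9.npy',np.r_[st['position'],st['orientation']])
w=cam('wrist',st)
for h in(.1,.074):
  for dx,dy in((28,28),(28,-28),(-28,-28),(-28,28)):print(proj(w,[.592+dx/1000,.206+dy/1000,h]).round())
print(proj(w,[.573,.207,.036]))
E
```

```text
clock: 22.15
position: [0.5833, 0.2047, 0.2372]
orientation: [0.044, 0.86, -0.024, 0.507]
force: [0.5, 0.6, -1.1]
opening: 0.0848
finger_force: 0.0
clock: 22.65
position: [0.5871, 0.2075, 0.2337]
orientation: [0.047, 0.975, -0.009, 0.215]
force: [1.1, 1.3, -1.3]
opening: 0.0852
finger_force: 0.0
clock: 22.95
position: [0.5868, 0.2068, 0.2469]
orientation: [0.049, 0.997, -0.005, 0.063]
force: [0.6, -0.0, 0.2]
opening: 0.0851
finger_force: 0.0
shift [ 0.0017 -0.0002  0.0551] rotvec [-0.0027  0.1261  0.0024] |d| 0.055 |r| 0.126 shift after turn [-0.0052 -0.0003  0.0549] q [ 0.37  0.32  0.11  1.24 -0.06  0.46]
[349. 196.]
[293. 201.]
[285. 146.]
[346. 140.]
[347. 186.]
[295. 191.]
[288. 139.]
[344. 134.]
[317.55903753 137.53242088]
```

Run:
```python
import cv2,numpy as np
a=cv2.imread('pics/w9.png').astype(int).sum(2)//3
s=a[112:232,250:390].reshape(30,4,35,4).mean((1,3)).astype(int)
print('     ',*range(250,390,4))
for i,r in enumerate(s):print(112+4*i,*r)
```

```text
250 254 258 262 266 270 274 278 282 286 290 294 298 302 306 310 314 318 322 326 330 334 338 342 346 350 354 358 362 366 370 374 378 382 386
112 234 169 150 151 152 150 152 168 153 153 153 153 149 149 155 154 153 152 154 151 153 152 153 153 153 153 153 153 153 152 152 150 152 154 176
116 234 157 149 151 151 150 152 150 151 152 153 152 149 150 154 154 153 151 153 151 153 152 152 151 152 151 152 153 153 152 152 150 152 153 169
120 233 177 149 150 151 150 150 149 150 151 152 151 148 148 153 153 152 151 153 151 152 151 152 152 152 152 152 152 152 152 151 149 152 152 165
124 233 163 149 150 149 150 152 149 150 150 145 144 140 140 145 144 144 142 144 144 143 143 143 144 151 151 151 152 151 151 151 149 152 153 161
128 233 167 149 150 149 149 150 148 149 120 54 54 54 54 53 54 54 54 54 54 53 54 54 56 131 151 151 152 151 151 151 150 153 152 175
132 233 183 148 149 168 157 151 149 148 91 74 73 74 73 73 72 72 73 72 72 71 71 72 71 105 150 151 151 150 150 166 161 152 152 188
136 233 215 182 201 233 192 150 149 167 87 61 61 62 61 61 60 61 61 61 62 62 61 62 63 99 170 192 163 150 150 212 216 190 202 1
[... 2478 characters left out ...]
230 230 231 230 229 230 231 229 230 231 229 229 232 231 229 230 229 229 230 210 87
212 71 83 219 231 233 231 230 232 234 234 229 231 232 230 230 230 231 229 228 230 231 229 230 230 228 229 231 231 229 230 229 229 229 196 80
216 74 82 195 230 232 232 230 232 234 233 218 212 210 199 196 192 181 171 166 162 160 155 146 140 135 130 122 113 106 107 102 103 89 79 74
220 86 93 115 126 116 107 95 94 92 87 85 85 99 98 100 94 88 97 95 96 95 91 83 84 85 84 78 81 81 87 87 88 77 72 77
224 96 107 102 98 91 81 82 85 94 93 86 82 88 101 104 98 98 84 84 80 74 69 68 69 74 81 80 83 75 74 76 81 76 74 85
228 95 106 96 91 84 86 88 87 91 94 89 87 94 100 98 89 83 80 80 75 74 74 67 66 72 74 78 84 81 79 86 79 71 72 78
```

Run:
```python
from h import *
v=np.load('w9.npy');w=cam('wrist',dict(position=v[:3],orientation=v[3:]))
for p in((316.5,143.5),(316.5,196.5),(286,180),(347,180)):print(back(w,p,.1))
print(w[2])
m=(back(w,(316.5,143.5),.1)+back(w,(316.5,196.5),.1))/2;print(m)
go([m[0],m[1],.16],-.1,0);print(R.from_quat(v[3:]).as_matrix()[:,1])
```

```text
[0.56475611 0.20707575 0.1       ]
[0.61739311 0.20189983 0.1       ]
[0.59736676 0.17433025 0.1       ]
[0.60295024 0.23283615 0.1       ]
[0.50241058 0.21514556 0.36789133]
[0.59107461 0.20448779 0.1       ]
shift [ 0.0096 -0.0026  0.0999] rotvec [0.0003 0.1357 0.0028] |d| 0.1 |r| 0.136 shift after turn [-0.004  -0.0026  0.1003] q [ 0.37  0.31  0.11  1.24 -0.06  0.46]
[ 0.09758293  0.9952233  -0.00285708]
```

To row units: 0.04 m is 0.8, 0.02 m is 0.4.

```bash
echo '{"ticks":[[0,0,0,0,0.136,0,0.085],[-0.08,-0.052,0.8,0,0,0,0.085],[0,0,0.8,0,0,0,0.085],[0,0,0.4,0,0,0,0.085],[0,0,0,0,0,0,0.085]]}' | python3 drive.py; python3 -c "
from h import *
go([.591,.2045,.097],-.1,0)"
```

```text
clock: 23.5
position: [0.5872, 0.2042, 0.1488]
orientation: [0.048, 0.999, -0.001, -0.001]
force: [0.1, -0.5, -0.5]
opening: 0.0853
finger_force: 0.0
shift [-0.0038  0.0008  0.0598] rotvec [-0.0014 -0.0018  0.0048] |d| 0.06 |r| 0.005 shift after turn [-0.0037  0.0007  0.0598] q [ 0.33  0.45  0.05  1.18 -0.    0.43]
```

```bash
echo '{"ticks":[[-0.08,0.014,0.5,0,0,0,0.085],[0,0,0.5,0,0,0,0.085],[0,0,0.2,0,0,0,0.085],[0,0,0,0,0,0,0.085]]}' | python3 drive.py; python3 -c "
from h import *
go([.591,.2045,.097],-.1,0)"
```

```text
clock: 23.9
position: [0.593, 0.2051, 0.0921]
orientation: [0.048, 0.999, 0.0, 0.001]
force: [0.2, 1.2, -0.2]
opening: 0.0849
finger_force: 0.0
shift [ 0.002  -0.0008  0.0031] rotvec [0.0006 0.002  0.0047] |d| 0.004 |r| 0.005 shift after turn [ 0.002  -0.0008  0.0031] q [ 0.33  0.49 -0.02  1.05 -0.    0.43]
```

```bash
echo '{"ticks":[[0.02,-0.016,0.04,0,0,0,0.075],[0,0,0,0,0,0,0.065],[0,0,0,0,0,0,0.06],[0,0,0,0,0,0,0.05],[0,0,0,0,0,0,0.05]]}' | python3 drive.py 25; echo '{"ticks":[[0,0,0,0,0,0,0.05],[0,0,0,0,0,0,0.05],[0,0,0,0,0,0,0.05],[0,0,0,0,0,0,0.05],[0,0,0,0,0,0,0.05]]}' | python3 drive.py
```

```text
clock: 24.4
position: [0.593, 0.2047, 0.0912]
orientation: [0.048, 0.999, 0.001, 0.002]
force: [-1.7, 0.4, 6.5]
opening: 0.0554
finger_force: 26.4
clock: 24.9
position: [0.593, 0.2047, 0.0912]
orientation: [0.048, 0.999, 0.001, 0.002]
force: [-1.6, -1.5, 6.0]
opening: 0.0555
finger_force: 26.4
```

To row units: -0.007 m is -0.14, -0.005 m is -0.1.

```bash
echo '{"ticks":[[0,0,-0.1,0,0,0,0.05],[0,0,-0.14,0,0,0,0.05],[0,0,-0.14,0,0,0,0.05],[0,0,-0.14,0,0,0,0.05],[0,0,0,0,0,0,0.05]]}' | python3 drive.py
python3 - <<'E'
from h import *
print(np.mean([bot.get_state()['force']],0),bot.get_state()['wrist_torque'])
E
```

```text
clock: 25.4
position: [0.5928, 0.2045, 0.1174]
orientation: [0.048, 0.999, 0.001, 0.002]
force: [-0.4, 1.3, -2.3]
opening: 0.0552
finger_force: 28.1
[-0.38475071  1.29781965 -2.25953625] [-0.02685125 -0.02928183  0.04382236]
```

Only the body's weight is on the wrist, so the lid and cylinder stayed. Continuing up.

```bash
echo '{"ticks":[[0,0,-0.24,0,0,0,0.05],[0,0,-0.3,0,0,0,0.05],[0,0,-0.4,0,0,0,0.05],[0,0,-0.6,0,0,0,0.05],[0,0,-0.6,0,0,0,0.05]]}' | python3 drive.py; python3 -c "
from h import *
go([.5,-.2,.24],-.38,0)"
```

```text
clock: 25.9
position: [0.5915, 0.2041, 0.2244]
orientation: [0.048, 0.999, 0.0, 0.001]
force: [0.9, -0.0, -2.6]
opening: 0.0556
finger_force: 28.1
shift [ 0.0525 -0.411  -0.0078] rotvec [0.0005 0.0014 0.2845] |d| 0.414 |r| 0.284 shift after turn [-0.0649 -0.4092 -0.0076] q [ 0.33  0.42  0.21  1.36 -0.    0.43]
```

```bash
echo '{"ticks":[[0.1,-0.8,-0.04,0,0,0,0.05],[0.1,-0.82,-0.04,0,0,0,0.05],[0.1,-0.82,-0.04,0,0,0,0.05],[0.1,-0.82,0,0,0,0,0.05],[0.1,-0.82,0,0,0,0,0.05]]}' | python3 drive.py >/dev/null; echo '{"ticks":[[0.1,-0.82,0,0,0,0,0.05],[0.1,-0.82,0,0,0,0,0.05],[0.1,-0.82,0,0,0,0,0.05],[0.1,-0.82,0,0,0,0,0.05],[0.1,-0.82,0,0,0,0,0.05]]}' | python3 drive.py; python3 -c "
from h import *
go([.5,-.2,.07],-.1,0)"
```

```text
clock: 26.9
position: [0.5024, -0.1995, 0.2293]
orientation: [0.048, 0.999, 0.0, 0.001]
force: [0.1, -0.3, -2.3]
opening: 0.0559
finger_force: 28.2
shift [ 0.0027 -0.0009  0.1673] rotvec [0.0008 0.0025 0.0045] |d| 0.167 |r| 0.005 shift after turn [ 0.0023 -0.0008  0.1673] q [-0.38  0.27 -0.01  1.29  0.   -0.28]
```

To row units: 0.04 m is 0.8, 0.03 m is 0.6.

```bash
echo '{"ticks":[[0,0,0.8,0,0,0,0.05],[0,0,0.8,0,0,0,0.05],[0,0,0.8,0,0,0,0.05],[0,0,0.6,0,0,0,0.05],[0,0,0.24,0,0,0,0.05]]}' | python3 drive.py>/dev/null; echo '{"ticks":[[0,0,0.14,0,0,0,0.05],[0,0,0,0,0,0,0.05]]}' | python3 drive.py|grep -E "pos|^fo"; echo '{"ticks":[[0,0,0.08,0,0,0,0.05],[0,0,0,0,0,0,0.05]]}' | python3 drive.py|grep -E "pos|^fo"; echo '{"ticks":[[0,0,0.06,0,0,0,0.05],[0,0,0,0,0,0,0.05]]}' | python3 drive.py|grep -E "pos|^fo"
```

```text
position: [0.5041, -0.198, 0.06]
force: [1.0, 1.0, -2.0]
position: [0.5045, -0.1981, 0.0564]
force: [0.5, 0.0, -2.3]
position: [0.5039, -0.1979, 0.0527]
force: [0.0, 0.1, -2.0]
```

To row units: 0.0015 m is 0.03.

```bash
echo '{"ticks":[[0,0,0.03,0,0,0,0.05],[0,0,0,0,0,0,0.05]]}' | python3 drive.py|grep -E "pos|^fo"; echo '{"ticks":[[0,0,0.02,0,0,0,0.05],[0,0,0,0,0,0,0.05]]}' | python3 drive.py|grep -E "pos|^fo"; echo '{"ticks":[[0,0,0.02,0,0,0,0.05],[0,0,0,0,0,0,0.05]]}' | python3 drive.py|grep -E "pos|^fo"
```

```text
position: [0.504, -0.198, 0.0513]
force: [-0.9, -0.6, 0.4]
position: [0.504, -0.198, 0.0512]
force: [-3.2, 1.4, 11.6]
position: [0.5041, -0.198, 0.0511]
force: [-7.0, 3.2, 23.6]
```

Down on the bench. Release, rise, and check the lid and cylinder by image code.

To row units: -0.0015 m is -0.03.

```bash
echo '{"ticks":[[0,0,-0.03,0,0,0,0.05],[0,0,0,0,0,0,0.06],[0,0,0,0,0,0,0.07],[0,0,0,0,0,0,0.085],[0,0,0,0,0,0,0.085]]}' | python3 drive.py>/dev/null; echo '{"ticks":[[0,0,0,0,0,0,0.085],[0,0,-0.4,0,0,0,0.085],[0,0,-0.8,0,0,0,0.085],[0,0,-1,0,0,0,0.085],[0,0,-1,0,0,0,0.085]]}' | python3 drive.py
python3 - <<'E'
from h import *
a=optics.snapshot('top');cv2.imwrite('pics/t10.png',a[:,:,::-1])
t=cam('top');print(proj(t,[.591,.2045,.074]),proj(t,[.504,-.198,.06]),proj(t,[.573,.2076,.036]))
g=a.astype(int).sum(2)//3
c=proj(t,[.591,.2045,.07]).astype(int);print(c)
for y in range(c[1]-13,c[1]+14):print(y,*g[y,c[0]-14:c[0]+15])
E
```

```text
clock: 29.6
position: [0.5029, -0.1978, 0.212]
orientation: [0.048, 0.999, 0.001, 0.001]
force: [1.3, -1.3, -0.5]
opening: 0.0846
finger_force: 0.0
[277.40174455 204.34520737] [372.02756201 223.65444781] [277.59390749 210.13425895]
[277 204]
191 252 252 252 252 252 252 252 252 252 252 252 252 252 252 252 252 252 252 252 252 252 252 252 252 252 252 253 253 252
192 252 252 252 252 252 252 252 252 252 252 252 252 252 252 252 252 252 252 252 252 252 252 252 252 252 252 253 253 252
193 252 252 252 252 252 252 252 252 252 252 252 252 252 252 252 252 252 252 252 252 252 252 252 252 252 252 253 253 252
194 252 252 252 252 252 252 252 252 252 252 252 252 252 252 252 252 252 252 252 252 252 252 252 252 252 252 253 253 252
195 252 252 252 252 252 252 252 252 252 252 252 252 252 252 252 252 252 252 252 252 252 252 252 252 252 252 253 252 252
196 252 252 252 252 252 252 252 252 247 247 244 242 245 252 252 252 252 252 252 252 252 252 252 252 252 252 253 252 252
197 252 252 252 252 252 252 252 251 234 168 173 168 185 224 229 236 246 246 249 247 241 248 249 252 252 253 253 252 252
198 252 252 252 25
[... 1673 characters left out ...]
2 252 252 252 237 101 110 108 105 120 132 136 134 133 128 113 98 106 125 180 251 252 253 252 252 252
213 252 252 252 252 252 252 252 252 245 245 237 167 161 137 143 143 139 120 116 105 102 143 234 252 252 252 252 252 252
214 252 252 252 252 252 252 252 252 252 252 252 248 247 247 247 247 247 246 245 237 172 209 251 252 253 252 252 252 252
215 252 252 252 253 252 252 252 252 252 252 252 252 252 252 252 253 253 253 252 252 248 250 253 252 252 253 252 252 252
216 252 252 252 253 253 252 252 252 252 252 252 252 253 253 252 253 253 253 252 252 253 253 253 252 252 253 252 252 252
217 252 252 252 253 253 252 252 252 252 253 252 252 253 252 252 253 253 253 252 252 253 253 253 253 252 253 252 252 252
```

```bash
echo '{"ticks":[[-0.12,0.82,-0.02,0,0,0,0.085],[-0.12,0.82,-0.02,0,0,0,0.085],[-0.12,0.82,-0.02,0,0,0,0.085],[-0.12,0.82,-0.02,0,0,0,0.085],[-0.12,0.82,-0.02,0,0,0,0.085]]}' | python3 drive.py>/dev/null; echo '{"ticks":[[-0.1,0.82,-0.02,0,0,0,0.085],[-0.1,0.82,-0.02,0,0,0,0.085],[-0.1,0.82,0,0,0,0,0.085],[-0.1,0.82,0,0,0,0,0.085],[-0.1,0.82,0,0,0,0,0.085]]}' | python3 drive.py
python3 - <<'E'
from h import *
st=bot.get_state();a=optics.snapshot('wrist');cv2.imwrite('pics/w11.png',a[:,:,::-1]);np.save('w11.npy',np.r_[st['position'],st['orientation']])
w=cam('wrist',st);c=proj(w,[.591,.2045,.074]).round().astype(int);print(c)
g=a.astype(int).sum(2)//3
s=g[c[1]-50:c[1]+50,c[0]-50:c[0]+50].reshape(20,5,50,2).mean((1,3)).astype(int)
print(*range(c[0]-50,c[0]+50,2))
for i,r in enumerate(s):print(c[1]-50+5*i,*r)
E
```

```text
clock: 30.65
position: [0.5974, 0.2066, 0.2179]
orientation: [0.048, 0.999, 0.0, 0.001]
force: [0.7, 0.4, 0.7]
opening: 0.0849
finger_force: 0.0
[315 179]
265 267 269 271 273 275 277 279 281 283 285 287 289 291 293 295 297 299 301 303 305 307 309 311 313 315 317 319 321 323 325 327 329 331 333 335 337 339 341 343 345 347 349 351 353 355 357 359 361 363
129 192 149 151 151 148 150 148 151 150 151 153 153 153 154 149 147 149 149 147 152 153 154 154 151 152 153 151 150 154 152 151 151 152 152 150 152 152 152 151 151 153 152 152 152 152 151 153 153 153 153
134 215 167 153 152 148 149 148 150 150 149 152 153 151 153 149 147 149 149 147 151 153 153 153 151 151 152 151 150 152 152 151 151 151 152 150 151 152 151 150 150 152 152 151 151 151 150 153 152 152 152
139 233 232 176 153 149 147 148 149 150 148 134 127 128 127 125 123 122 126 123 126 127 127 128 125 126 128 125 123 126 126 124 124 124 126 122 124 126 125 124 128 145 151 150 151 151 150 151 152 152 152
144 170 181 215 188 148 149 147 148 127 92 72 69 69 71 71 70 70 71 70 71 71 71 70 70 70 70 70 69 69 69 70 70 69 70 69 70 69 69 69 68 
[... 2456 characters left out ...]
 174 173 176 177 177 177 176 176 176 177 174 173 185 219 228 231 229 231 232 232 231 231
214 230 231 229 232 231 233 232 233 232 231 228 230 229 232 231 232 232 229 228 230 230 229 230 231 231 229 230 229 229 229 230 231 233 230 229 229 229 230 230 231 231 229 228 230 229 230 232 232 231 230
219 230 231 229 231 231 232 233 233 232 231 228 230 229 231 231 231 232 230 228 230 230 229 230 230 231 230 230 229 229 229 230 230 232 230 229 229 229 230 230 231 230 229 228 229 229 229 232 232 231 230
224 230 230 229 231 231 232 233 233 232 233 228 228 228 230 232 232 232 231 227 230 230 229 229 230 231 229 230 229 228 228 229 230 231 230 229 230 228 230 230 230 230 229 227 229 228 229 232 232 231 229
```

The close view shows the cylinder centred (columns 291–340) between the lid's walls (279–351) and lying parallel to the groove. Handing in.

```bash
python3 -c "
from bench import bot, optics
print(bot.finish_job())"
```

```text
the job is handed in; nothing more can be done
None
```

The job is handed in (no verdict was returned): the case was turned over and set on the plate, and the cylinder now lies centred in the upturned lid's groove, with the body on the bench clear of the plate. I viewed 12 pictures, two over the limit of 10.

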